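Present the due lamp's window to the inspection camera

ROBOT

A 6-joint arm with a two-finger parallel gripper is mounted at the origin on a cart in front of the work surface, level with it; the furniture and walls round the work are solid. World frame = base frame: x ahead of the robot, y to its left, z up, the work surface at z = 0. Lengths are in m, angles in rad, forces in N, time in s.
With the tool pointing down it reaches from about 0.35 to 0.775 m from the base axis. Payload 5.5 kg.
Tool frame: the origin (TCP) lies midway between the tips of the shut fingers; the grasp point (between the pads) lies 19 mm behind it (arm.grip_depth is the distance from the TCP to the grasp point, in m); z points along the fingers, y is the direction in which the jaws open and shut (so a half turn about z gives the same grasp; the last joint's range is limited). The gripper opens to 85 mm and grips with 20 to 120 N. Pads are 22 mm wide; open, the fingers measure 114 mm over their backs; the gripper's body (76 mm by 85 mm) begins 54 mm behind the grasp point. The pads swing forward as they close: fully open they stand 13 mm farther back than shut.
Start: joints at [1.006, 0.313, 0.046, 1.304, 0, 1.431], TCP at [0.237, 0.524, 0.231] pointing down, gripper open.
Joint ranges: [-2.76, 2.76], [-0.86, 1.69], [-1.03, 1.26], [-2.2, 2.34], [-1.47, 1.5], [-3.14, 3.14]. Speed limits (rad/s): [2.57, 2.57, 3.14, 3.14, 3.14, 3.14].

INTERFACE

Orientations are given as a unit quaternion [w, x, y, z].
In Python, from plant import arm, viewer, order gives the robot as it stands.
- The arm moves only by the tool carry_out, never from a script. Its argument "deltas" is a list of rows, each a list of 6 numbers: the shift along the tool's x, y, z in cm, then the turn, a rotation vector about the tool's x, y, z in degrees. In form: [[dx, dy, dz, ax, ay, az], ...]. A call has 1 to 12 rows; each row is the pose to reach, as a shift and turn from the pose commanded when the call began, along the tool's axes at that moment; what a row does not reach only later rows make up. A row lasts 1/8 s, in which the tool goes at most 62.5 mm and 10.7 degrees, less where a joint would pass 70% of its speed; a pose out of reach is approached as far as the arm can. A call with a gripper value outside its range is refused whole. "claw" is the closure in counts, from 0 (fully open) to 255 (shut), set as the call begins (left out, the last holds). The fingers move at their own pace and stop on an object; "newtons" is the grip in N (left out, the last holds). Time passes only in rows, so rows that repeat a pose let the fingers close. It gives the time, the measured TCP pose, the force and the opening at its end, in the units of the state.
- arm.state(): the state, without advancing time (a new reading comes with each control period).
- viewer.snapshot(name): name is "scene" or "top"; returns the picture (400x640x3 uint8, red, green, blue); there is no depth.
- viewer.get_calibration(name): a dict with "fx", "fy", "cx", "cy" (pixels), "rvec" (rotation vector, rad) and "tvec" (3), from world to camera coordinates, as OpenCV has them. Camera axes: x right, y down, z forward; pixel columns grow to the right and rows downward; lengths in m; the calibration is good to about 2 mm. A picture is of the moment at which its call begins. get_calibration takes no time and is no camera call.
- order.finish_job(): hands the job in, once; it reports no verdict.
The state is a dict: "time_s": time; "qpos": joint angles; "qvel": joint speeds; "effort": joint torques, N m; "position": TCP position; "eef_rot": TCP orientation; "contact_force": force on the tool from outside, world axes, zero at the start; "ft_torque": the same for the moment, N m; "width": finger opening in m.
Only numpy, scipy, OpenCV 4.12 (cv2) and the standard library are available. Lean on these libraries where they do the work, as an engineer would, in place of code of your own. Each camera call takes 0.05 s, during which the arm holds its last target.

TASK

One of the two bottles stands inside the white taped square: its cap colour says which element is run next. Take the lamp with the ring of the same colour (yellow or red) out of the cradle and hold it up to the inspection camera, pointing straight into the lens along the camera's downward-slanting line of sight, base away from the camera, with the window end centred about 6 cm in front of the lens. Finish still holding it there, steady in the air; do not knock the camera, the bottles or the other lamp.

Things in the scene. Friction and masses are not known exactly. Their poses are not given: they have to be found in the camera images.
- lamp_yellow: lamp: glass tube, black base, yellow ring next to the base; 151 mm long, 37 mm across at base and middle (glass slimmer near the window), 90 g, rigid; grip it near the middle. Lies level in the cradle, window end away from the robot. Origin: mid-length, on its underside, 18.5 mm below its long axis. y runs along the lamp from window (y = -75.5 mm) to base end (+75.5 mm); z is up as it lies
- lamp_red: lamp: glass tube, black base, red ring next to the base; 151 mm long, 37 mm across at base and middle (glass slimmer near the window), 90 g, rigid; grip it near the middle. Lies level in the cradle, window end away from the robot. Origin: mid-length, on its underside, 18.5 mm below its long axis. y runs along the lamp from window (y = -75.5 mm) to base end (+75.5 mm); z is up as it lies
- lamp_yellow_window (a point): centre of the window end face of the lamp with the yellow ring, on the lamp's long axis; axes as the lamp's body
- lamp_red_window (a point): centre of the window end face of the lamp with the red ring, on the lamp's long axis; axes as the lamp's body
- cradle: fixed grey plate 150 x 200 x 8 mm; two places at y = +60 and -60 mm, each with two white saddles (14 mm long, at x = +-52 mm): seats 29 mm, cheeks 42 mm above the bench. A lying lamp's axis is 47.5 mm above the bench; between the saddles the space beside and under it is free down to 8 mm. Origin: centre of the underside; x away from the robot, along the lamps
- camera_stand: fixed stand: dark base plate 90 x 120 x 12 mm, upright aluminium post 18 mm thick and 342 mm high at x = +30 mm, with a clamp that carries the camera head on the robot's side. Origin: centre of the underside
- camera_head: fixed camera: white housing 46 x 46 mm, black barrel, grey ring light 48 mm across at the front. Origin: centre of the lens front, 270 mm above the bench, level with the ring light within 2 mm; the housing reaches back 80 mm along +x. The line of sight leaves the lens along -x, towards the robot and 20 degrees below level; y is level
- focus (a point): point of sharp focus, on the camera's line of sight 60 mm in front of the lens, 249 mm above the bench: the window centre belongs here; axes as the camera head's. With the lamp presented, the lamp's y axis points along the camera head's -x, down and away from the lens
- square: square of white tape, 112 mm outside, 88 mm inside, flat on the bench; origin at its centre. The bottle standing in it (within 35 mm of the centre) names the lamp
- bottle_yellow: white bottle with yellow cap and yellow-brown label band, 37 mm across, 88 mm tall: it calls for the lamp with the yellow ring. Stands upright on the bench, either in the taped square or off it to the side; origin at the centre of its underside, z up. Only to be looked at, not moved
- bottle_red: brown glass bottle with red cap, 60 mm across, 135 mm tall: it calls for the lamp with the red ring. Stands upright on the bench, either in the taped square or off it to the side; origin at the centre of its underside, z up. Only to be looked at, not moved
Not all that is in view belongs to the job. Of the things like the bottle_red, leave any that is black; of the rest the larger one is meant.

How it is judged:
By the outcome, as a careful person would: the job done as asked, in the order asked, and still so for the second after the job is handed in, while the arm keeps its last pose, push and grip.
It also fails if it takes over 34 s, if anything falls off the work surface, if the arm or the gripper's body presses on something with over 40 N, if the wrist force passes 120 N, or if a joint passes its speed limit or range.

## Working session

There is one attempt and no reset: what is moved stays moved. The work goes in short steps, Python scripts to look and compute and a tool call to move; the robot and the scene stay as the last step left them, time stands still between calls to the robot, and variables do not carry over. Pictures are saved under pics/ and viewed, and the job is handed in when it is done.

Besides the shell and the picture viewer there is one more tool, called after "Request:" by a JSON object that holds its "method" and its "body". carry_out: Moves the arm, as the interface text tells. Its arguments: {"type":"object","properties":{"deltas":{"type":"array","items":{"type":"array","items":{"type":"number"}}},"claw":{"type":"number"},"newtons":{"type":"number"}},"required":["deltas"]}

```bash
mkdir -p pics; ls; python3 - <<'E'
from plant import arm, viewer, order
import cv2
for n in ("scene","top"):
    im=viewer.snapshot(n); cv2.imwrite(f"pics/{n}0.png",im[:,:,::-1])
    print(n,viewer.get_calibration(n))
print(arm.state(), arm.grip_depth)
E
```

```text
pics
scene {'fx': 501.45209930492206, 'fy': 501.45209930492206, 'cx': 314.49366226867085, 'cy': 198.04383584440137, 'rvec': array([ 1.89780613, -0.90080814,  0.5624498 ]), 'tvec': array([-0.39078597,  0.33787055,  1.22070515])}
top {'fx': 439.01077630963454, 'fy': 439.01077630963454, 'cx': 320.5573332917947, 'cy': 205.20957278391577, 'rvec': array([ 2.10407285, -2.13813935,  0.17251617]), 'tvec': array([-0.00350193,  0.61252424,  1.43826777])}
{'time_s': 0.1, 'qpos': array([ 1.00635749e+00,  3.13914998e-01,  4.50822531e-02,  1.30359124e+00,
       -1.13457028e-05,  1.43119559e+00]), 'qvel': array([ 0.00046786, -0.00142671,  0.00310603,  0.00140829,  0.00057215,
        0.0009734 ]), 'effort': array([ 2.30208687e-03, -4.81726956e+01,  2.99242902e+01,  1.27565154e-02,
       -1.51961858e-04,  1.73434609e-05]), 'position': array([0.23676519, 0.52349039, 0.23049967]), 'eef_rot': array([-2.75278323e-04,  2.10825117e-01,  9.77523456e-01, -7.65878405e-04]), 'contact_force': array([-1.02904744,  0.41757377,  0.76686478]), 'ft_torque': array([-0.01836658, -0.02411383,  0.05597705]), 'width': 0.0851563360947904} 0.0187
```

View pics/scene0.png

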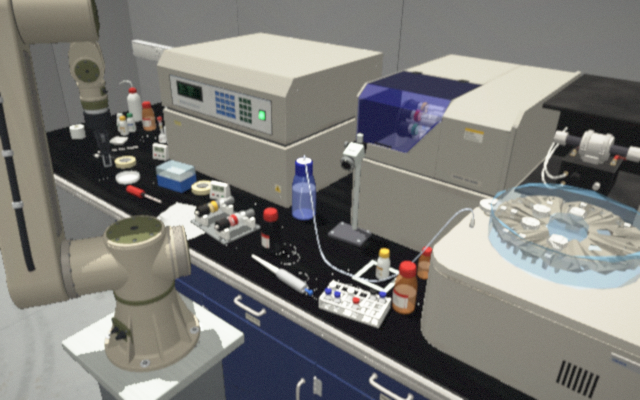

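View pics/top0.png

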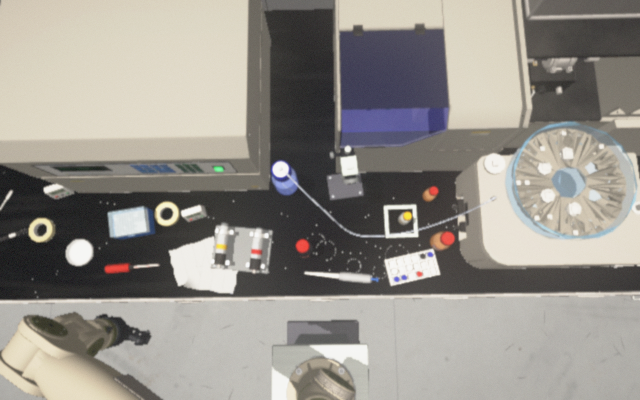

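The square around top (401,221) appears to hold the yellow-capped bottle at (407,217). The lamps are at (221,240) and (257,245), and the camera is at (348,165). I'll zoom in to confirm.

```bash
python3 - <<'E'
import cv2
t=cv2.imread("pics/top0.png"); s=cv2.imread("pics/scene0.png")
def crop(im,x0,y0,w,h,k,n): cv2.imwrite(n,cv2.resize(im[y0:y0+h,x0:x0+w],None,fx=k,fy=k,interpolation=cv2.INTER_CUBIC))
crop(t,200,210,80,70,10,"pics/c_lamps_top.png")
crop(t,320,140,130,120,5,"pics/c_cam_top.png")
crop(s,180,185,100,70,8,"pics/c_lamps_sc.png")
crop(s,320,125,120,180,3.3,"pics/c_cam_sc.png")
E
```

```text
(no output)
```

View pics/c_lamps_top.png

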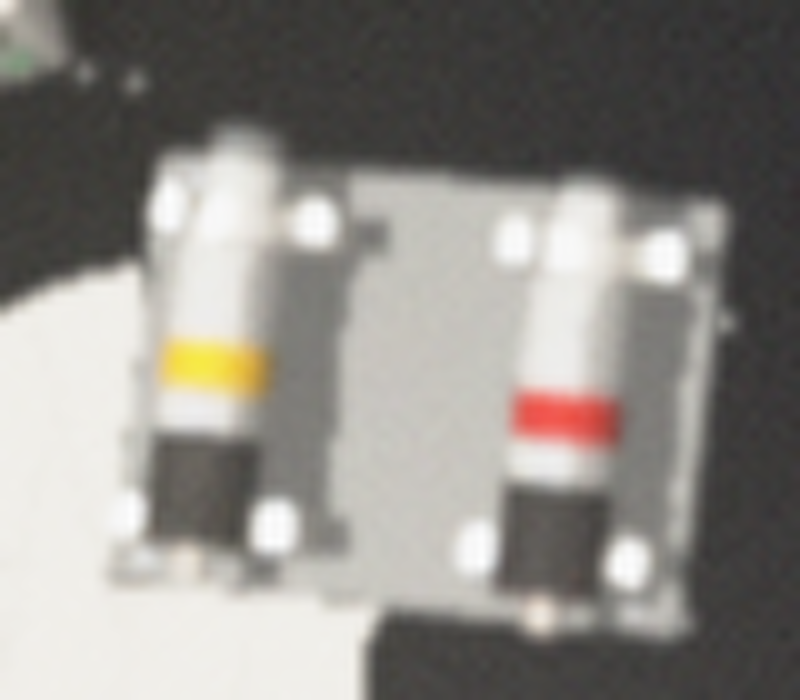

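View pics/c_cam_top.png

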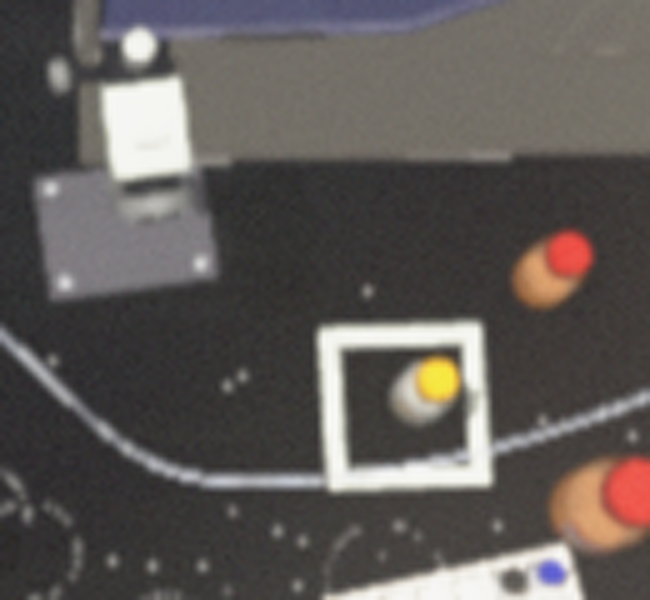

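View pics/c_lamps_sc.png

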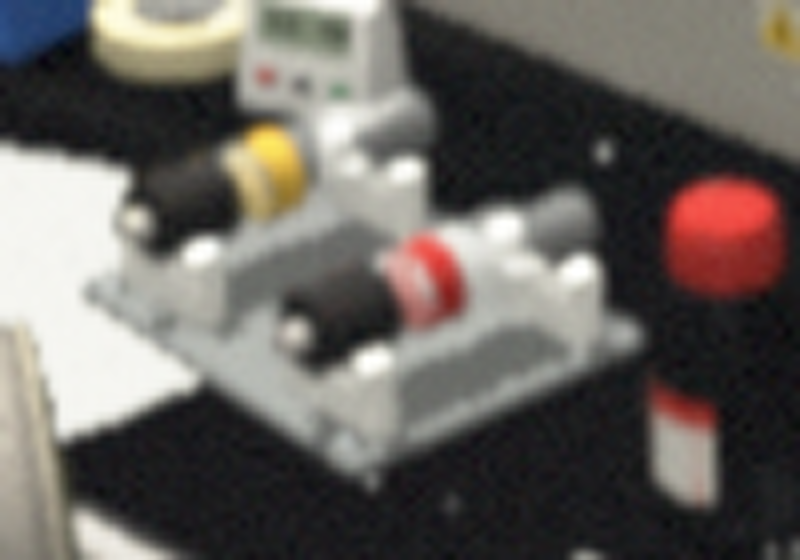

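View pics/c_cam_sc.png

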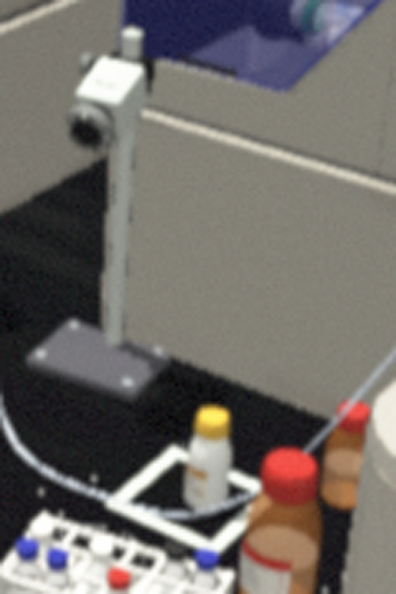

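Yellow bottle is inside the tape; both brown red-capped bottles are outside. So the target is the yellow lamp. Next I measure the cradle, the lamp and the camera head.

```bash
cat > h.py <<'E'
import numpy as np, cv2
from scipy.spatial.transform import Rotation as R
from scipy.optimize import least_squares
from plant import viewer
C={n:viewer.get_calibration(n) for n in("scene","top")}
def proj(n,P):
    c=C[n];P=np.atleast_2d(P)
    Q=P@R.from_rotvec(c['rvec']).as_matrix().T+c['tvec']
    return np.c_[c['fx']*Q[:,0]/Q[:,2]+c['cx'],c['fy']*Q[:,1]/Q[:,2]+c['cy']]
def onz(n,uv,z):
    c=C[n];M=R.from_rotvec(c['rvec']).as_matrix();o=-M.T@c['tvec']
    d=M.T@np.array([(uv[0]-c['cx'])/c['fx'],(uv[1]-c['cy'])/c['fy'],1]);return o+d*(z-o[2])/d[2]
def tri(uvs):
    f=lambda p:np.concatenate([proj(n,p)[0]-uv for n,uv in uvs.items()])
    r=least_squares(f,[.4,0,.1]);return r.x,r.fun
def full(p,o,k): return (np.array(p)+.5)/k-.5+np.array(o)
E
python3 - <<'E'
from h import *
T=lambda *p:full(p,(200,210),10); S=lambda *p:full(p,(180,185),8)
print("cradle corners top")
# cradle frame: +x away robot, corners
loc={'FL':(.075,.1),'FR':(.075,-.1),'BR':(-.075,-.1),'BL':(-.075,.1)}
top={'FL':T(160,160),'FR':T(728,205),'BR':T(690,632),'BL':T(113,580)}
sc={'BL':S(92,290),'BR':S(372,475),'FR':S(640,335)}
for k,v in top.items(): print(k,onz("top",v,.008).round(4), onz("scene",sc[k],.008).round(4) if k in sc else '')
def pts(p,z):
    c,s=np.cos(p[2]),np.sin(p[2]);return {k:(p[0]+c*a-s*b,p[1]+s*a+c*b,z) for k,(a,b) in loc.items()}
def f(p):
    q=pts(p,.008);return np.concatenate([proj("top",q[k])[0]-top[k] for k in top]+[proj("scene",q[k])[0]-sc[k] for k in sc])
r=least_squares(f,[.4,.2,0]);print("cradle",r.x,np.degrees(r.x[2]));print(r.fun.round(1))
c,s=np.cos(r.x[2]),np.sin(r.x[2])
W=lambda a,b,z:(r.x[0]+c*a-s*b,r.x[1]+s*a+c*b,z)
for nm,P in dict(win=W(.0755,.06,.0475),base=W(-.0755,.06,.0475),mid=W(0,.06,.0475)).items():
    print(nm,np.round(P,4),"topcrop",((proj("top",P)[0]-(200,210)+.5)*10-.5).round(0),"sccrop",((proj("scene",P)[0]-(180,185)+.5)*8-.5).round(0))
for uv in [T(240,128),T(187,578),T(200,545)]: print("lamp top", onz("top",uv,.0475).round(4))
print("lamp win tri",tri({"top":T(243,140),"scene":S(405,118)}))
print("lamp pin tri",tri({"top":T(185,570),"scene":S(132,222)}))
# bottles
B=lambda *p:full(p,(320,140),5)
print("square",[onz("top",B(*p),0).round(3) for p in((320,325),(482,322),(492,485),(330,490))])
print("bottle base approx",onz("top",B(410,405),0).round(3),"cap",onz("top",B(438,380),.088).round(3))
E
```

```text
cradle corners top
FL [0.555  0.3552 0.008 ] 
FR [0.5359 0.1563 0.008 ] [0.5311 0.1607 0.008 ]
BR [0.3892 0.1686 0.008 ] [0.3866 0.1661 0.008 ]
BL [0.4098 0.3674 0.008 ] [0.4087 0.3643 0.008 ]
cradle [ 0.47198104  0.26205648 -0.09665177] -5.537738407656628
[ 0.3 -0.4  0.3 -0.3 -0.3  0.5 -0.4  0.8 -1.3 -0.2 -0.5 -0.5  2.4 -0.2]
win [0.5529 0.3145 0.0475] topcrop [250. 149.] sccrop [419. 122.]
base [0.4026 0.3291 0.0475] topcrop [196. 596.] sccrop [126. 241.]
mid [0.4778 0.3218 0.0475] topcrop [223. 370.] sccrop [276. 180.]
lamp top [0.5602 0.318  0.0475]
lamp top [0.4085 0.3321 0.0475]
lamp top [0.4194 0.328  0.0475]
lamp win tri (array([0.55364688, 0.31903984, 0.04757208]), array([-0.64899312,  0.70141853,  0.98765758, -0.00320706]))
lamp pin tri (array([0.41032862, 0.33230318, 0.05184331]), array([-0.17488158,  0.20061624,  0.2661438 ,  0.01105748]))
square [array([ 0.62 , -0.234,  0.   ]), array([ 0.621, -0.348,  0.   ]), array([ 0.506, -0.349,  0.   ]), array([ 0.504, -0.237,  0.   ])]
bottle base approx [ 0.563 -0.295  0.   ] cap [ 0.567 -0.299  0.088]
```

```bash
python3 - <<'E'
import cv2
t=cv2.imread("pics/top0.png"); s=cv2.imread("pics/scene0.png")
def crop(im,x0,y0,w,h,k,n): cv2.imwrite(n,cv2.resize(im[y0:y0+h,x0:x0+w],None,fx=k,fy=k,interpolation=cv2.INTER_CUBIC))
crop(t,322,142,50,60,10,"pics/d_cam_top.png")
crop(s,325,130,50,60,10,"pics/d_cam_sc.png")
crop(s,320,215,60,35,12,"pics/d_base_sc.png")
E
```

```text
(no output)
```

View pics/d_cam_top.png

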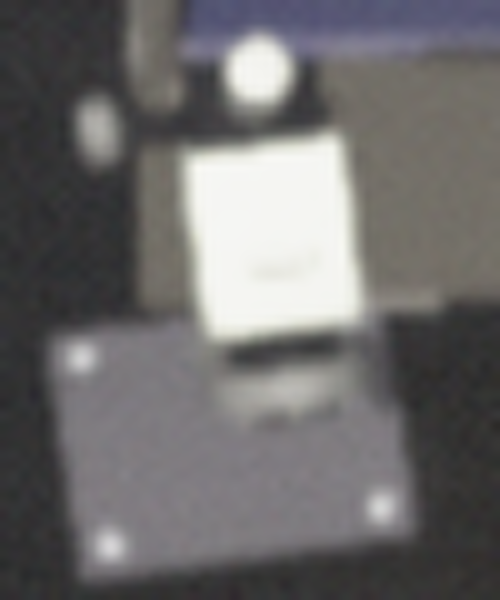

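View pics/d_cam_sc.png

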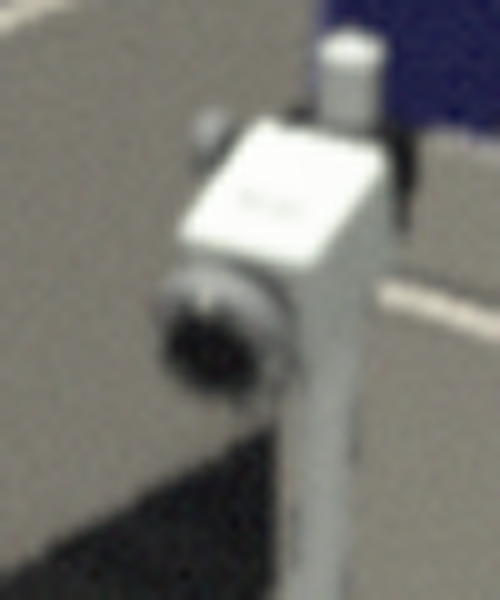

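View pics/d_base_sc.png

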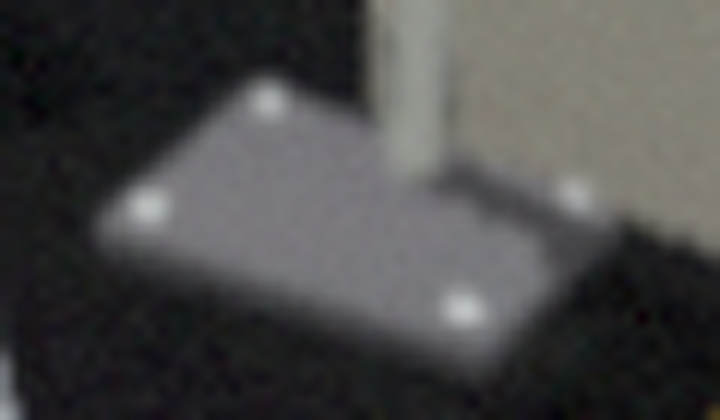

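```bash
cat > cam.py <<'E'
from h import *
DT=lambda *p:full(p,(322,142),10); DS=lambda *p:full(p,(325,130),10); BS=lambda *p:full(p,(320,215),12)
loc={'FL':(.045,.06),'FR':(.045,-.06),'NR':(-.045,-.06),'NL':(-.045,.06)}
top={'FL':DT(45,335),'NL':DT(80,582),'NR':DT(418,535)}
sc={'FL':BS(255,75),'NL':BS(95,225),'NR':BS(490,360),'FR':BS(622,228)}
def pts(p):
    c,s=np.cos(p[2]),np.sin(p[2]);return {k:(p[0]+c*a-s*b,p[1]+s*a+c*b,.012) for k,(a,b) in loc.items()}
def f(p):
    q=pts(p);return np.concatenate([proj("top",q[k])[0]-top[k] for k in top]+[proj("scene",q[k])[0]-sc[k] for k in sc])
def headM(yaw): return R.from_euler('ZY',[yaw,-np.radians(20)]).as_matrix()  # +x back & up
E
python3 - <<'E'
from cam import *
r=least_squares(f,[.6,0,0]);print("stand",r.x,np.degrees(r.x[2]),r.fun.round(1))
M=headM(r.x[2]);print(M[:,0])
# post axis top cap centre z=.342
print("posttop tri",tri({"top":DT(258,70),"scene":DS(352,48)}))
c,s=np.cos(r.x[2]),np.sin(r.x[2])
print("post pred",r.x[0]+c*.03,r.x[1]+s*.03)
# housing top corners tri
H={'fl':((210,338),(180,238)),'fr':((362,318),(305,268)),'bl':((185,150),(262,122)),'br':((342,132),(385,160))}
for k,(a,b) in H.items():
    p,res=tri({"top":DT(*a),"scene":DS(*b)});print(k,p.round(4),res.round(1))
p,res=tri({"top":DT(287,415),"scene":DS(222,265)});print("ring top",p,res)
E
```

```text
stand [ 0.68892491 -0.0977328   0.1130555 ] 6.477603136050841 [-0.2  0.4 -0.4  0.4 -0.2  0.7  0.3  0.8 -0.  -0.1 -0.3 -0.3  1.5 -1.8]
[0.93369365 0.10601125 0.34202014]
posttop tri (array([ 0.71958767, -0.09397908,  0.3423288 ]), array([-0.26989095,  0.22940635,  0.37579033, -0.07047828]))
post pred 0.718733392852719 -0.0943483581719419
fl [ 0.6537 -0.0802  0.2977] [-0.3  0.3  0.5 -0.1]
fr [ 0.6581 -0.1233  0.2986] [-0.6  0.5  0.7 -0.1]
bl [ 0.7038 -0.0737  0.3181] [-0.3  0.3  0.5 -0.1]
br [ 0.708  -0.1175  0.3162] [-0.7  0.6  0.9 -0.2]
ring top [ 0.63263783 -0.10483495  0.30164547] [ 0.80349872 -0.70600374 -1.08115268  0.17498477]
```

```bash
python3 - <<'E'
from cam import *
st=least_squares(f,[.6,0,0]).x; yaw=st[2]; M=headM(yaw)
for uv in [(287,410),(287,418),(287,424)]: print(onz("top",DT(*uv),.2926)+np.array([.0082*np.cos(yaw),.0082*np.sin(yaw),0]))
print("scene ring centre at z .27", [onz("scene",DS(*u),.27).round(4) for u in [(212,342),(222,335)]])
t=cv2.imread("pics/top0.png"); s=cv2.imread("pics/scene0.png")
a=np.linspace(0,2*np.pi,60)
for i,lx in enumerate([-.035,-.043,-.051]):
    c,sn=np.cos(yaw),np.sin(yaw); L=np.array([st[0]+c*lx,st[1]+sn*lx,.27]);print(lx,L)
    ring=L+.024*(np.outer(np.cos(a),M[:,1])+np.outer(np.sin(a),M[:,2]))
    out=[]
    for n,im,o in(("top",t,(322,142)),("scene",s,(325,130))):
        cr=cv2.resize(im[o[1]:o[1]+60,o[0]:o[0]+50],None,fx=8,fy=8,interpolation=cv2.INTER_CUBIC)
        q=((proj(n,ring)-o+.5)*8-.5).round().astype(np.int32)
        cv2.polylines(cr,[q.reshape(-1,1,2)],True,(0,255,0),1); out.append(cr)
    cv2.imwrite(f"pics/ring{i}.png",np.hstack(out))
E
```

```text
[ 0.64232836 -0.10210857  0.2926    ]
[ 0.63997302 -0.10204616  0.2926    ]
[ 0.63820753 -0.10199938  0.2926    ]
scene ring centre at z .27 [array([ 0.648 , -0.0957,  0.27  ]), array([ 0.6542, -0.095 ,  0.27  ])]
-0.035 [ 0.65414835 -0.10168132  0.27      ]
-0.043 [ 0.64619942 -0.10258384  0.27      ]
-0.051 [ 0.63825049 -0.10348636  0.27      ]
```

View pics/ring1.png

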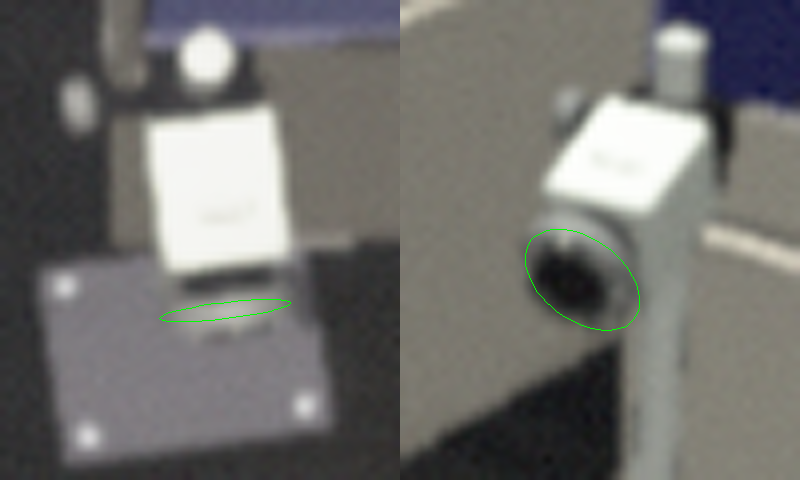

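View pics/ring2.png

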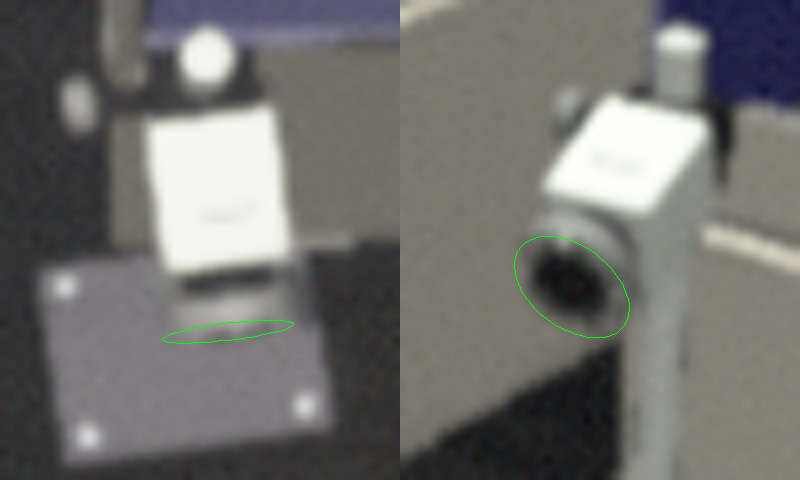

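```bash
cat > mv.py <<'E'
from h import *
from plant import arm
def pose():
    s=arm.state();q=s['eef_rot'];return s['position'],R.from_quat([q[1],q[2],q[3],q[0]])
def tool(xdir,zdir):  # rotation with tool x,z (orthogonalised)
    z=np.array(zdir,float);z/=np.linalg.norm(z);x=np.array(xdir,float);x-=z*(x@z);x/=np.linalg.norm(x)
    return R.from_matrix(np.c_[x,np.cross(z,x),z])
def delta(p,Rt,pr=None):
    p0,R0=pr or pose()
    return (R0.inv().apply(np.array(p)-p0)*100).round(2),np.degrees((R0.inv()*Rt).as_rotvec()).round(2)
E
python3 - <<'E'
from mv import *
T=lambda *p:full(p,(200,210),10)
for uv in [(215,368),(203,490),(245,150)]: print(onz("top",T(*uv),.0475).round(4))
print("blue cap",tri({"top":(281,170),"scene":(303,163)}))
print("black bottle cap",tri({"top":full((302,246),(0,0),1),"scene":full((725,205),(180,185),8)}))
y=np.radians(-5.5); Rg=tool((-np.cos(y),-np.sin(y),0),(0,0,-1))
print(delta((.481,.323,.16),Rg)); print(pose()[1].as_matrix().round(3))
E
```

```text
[0.4786 0.3245 0.0475]
[0.4377 0.3275 0.0475]
[0.5526 0.3161 0.0475]
blue cap (array([0.69838068, 0.10822561, 0.19821834]), array([-0.61868766,  0.58660663,  0.9081023 , -0.09364189]))
black bottle cap (array([0.46718942, 0.04635628, 0.13791426]), array([-0.1278808 ,  0.12933592,  0.1730016 , -0.00928175]))
(array([-30.52,  -8.19,   7.06]), array([ -0.09,  -0.03, -18.84]))
[[-0.911  0.412 -0.001]
 [ 0.412  0.911 -0.001]
 [ 0.    -0.002 -1.   ]]
```

Request:
{"method": "carry_out", "body": {"deltas": [[-2,-0.5,0.4,0,0,-1],[-6,-1.6,1.4,0,0,-3.5],[-10.5,-2.8,2.5,0,0,-6.5],[-15,-4,3.6,0,0,-9.5],[-20,-5.3,4.7,0,0,-12.5],[-24.5,-6.5,5.7,0,0,-15],[-28,-7.5,6.5,0,0,-17.5],[-30,-8.1,7,0,0,-18.8],[-30.5,-8.15,7.05,0,0,-18.8],[-30.5,-8.15,7.05,0,0,-18.8]], "claw": 0}}

```text
time_s: 1.35
position: [0.481, 0.3241, 0.1606]
eef_rot: [-0.0, 0.049, 0.999, 0.0]
contact_force: [0.1, -0.3, 0.6]
width: 0.0854
```

```bash
python3 - <<'E'
from mv import *
print(arm.state()['time_s'],arm.state()['qpos'].round(3),pose()[0],pose()[1].as_matrix().round(3))
t=viewer.snapshot("top");s=viewer.snapshot("scene")
cr=lambda im,o,k,w,h:cv2.resize(im[o[1]:o[1]+h,o[0]:o[0]+w,::-1],None,fx=k,fy=k,interpolation=cv2.INTER_CUBIC)
cv2.imwrite("pics/m1.png",np.hstack([cr(t,(195,205),4,95,90),cr(s,(180,130),4,100,90)]))
y=np.radians(-5.5); Rg=tool((-np.cos(y),-np.sin(y),0),(0,0,-1))
print(delta((.480,.3235,.026),Rg))
E
```

```text
1.35 [ 0.454  0.352 -0.074  1.145  0.     0.552] [0.48102004 0.32410047 0.16064176] [[-0.995  0.097 -0.001]
 [ 0.097  0.995  0.   ]
 [ 0.001 -0.    -1.   ]]
(array([ 0.05, -0.13, 13.5 ]), array([ 0.02, -0.01,  0.01]))
```

View pics/m1.png

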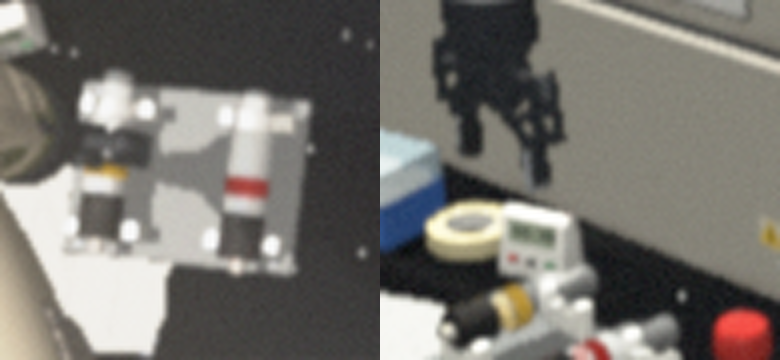

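Gripper is aligned over the lamp's middle, between the saddles. Descending.

Request:
{"method": "carry_out", "body": {"deltas": [[0,0,1.5,0,0,0],[0,-0.1,4.5,0,0,0],[0,-0.1,7.5,0,0,0],[0,-0.1,10,0,0,0],[0,-0.1,12,0,0,0],[0,-0.1,13,0,0,0],[0,-0.1,13.5,0,0,0],[0,-0.1,13.5,0,0,0]]}}

```text
time_s: 2.45
position: [0.4812, 0.3232, 0.0259]
eef_rot: [0.0, 0.048, 0.999, 0.0]
contact_force: [-0.7, -0.5, -0.1]
width: 0.0852
```

Request:
{"method": "carry_out", "body": {"deltas": [[0,0,0,0,0,0],[0,0,0,0,0,0],[0,0,0,0,0,0],[0,0,0,0,0,0],[0,0,0,0,0,0],[0,0,0,0,0,0],[0,0,0,0,0,0],[0,0,0,0,0,0]], "claw": 255, "newtons": 35}}

```text
time_s: 3.45
position: [0.4816, 0.3233, 0.0264]
eef_rot: [0.0, 0.048, 0.999, 0.0]
contact_force: [-1.4, 2.0, 5.7]
width: 0.0347
```

```bash
python3 - <<'E'
from mv import *
s=arm.state();print(s['time_s'],s['width'],s['contact_force'],s['ft_torque'],s['position'])
t=viewer.snapshot("top");s=viewer.snapshot("scene")
cr=lambda im,o,k,w,h:cv2.resize(im[o[1]:o[1]+h,o[0]:o[0]+w,::-1],None,fx=k,fy=k,interpolation=cv2.INTER_CUBIC)
cv2.imwrite("pics/m2.png",np.hstack([cr(t,(195,205),4,95,90),cr(s,(180,160),4,100,90)]))
E
```

```text
3.45 0.0347302578641413 [-1.41267531  2.00050254  5.6605338 ] [ 0.13643674  0.19571703 -0.18602891] [0.48159844 0.32333387 0.02644072]
```

View pics/m2.png

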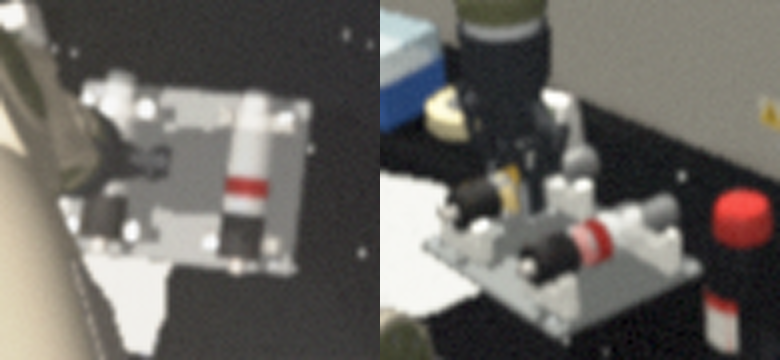

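Request:
{"method": "carry_out", "body": {"deltas": [[0,0,-0.3,0,0,0],[0,0,-1,0,0,0],[0,0,-2,0,0,0],[0,0,-3.5,0,0,0],[0,0,-5.5,0,0,0],[0,0,-8,0,0,0],[0,0,-11,0,0,0],[0,0,-14,0,0,0],[0,0,-17,0,0,0],[0,0,-19,0,0,0],[0,0,-20,0,0,0],[0,0,-20,0,0,0]], "newtons": 45}}

```text
time_s: 5.05
position: [0.4815, 0.3231, 0.2267]
eef_rot: [0.001, 0.048, 0.999, 0.0]
contact_force: [-0.3, -0.2, -1.4]
width: 0.0341
```

```bash
python3 - <<'E'
from mv import *
s=arm.state();print(s['time_s'],s['width'],s['contact_force'],s['ft_torque'],s['position'])
t=viewer.snapshot("top");s=viewer.snapshot("scene")
cr=lambda im,o,k,w,h:cv2.resize(im[o[1]:o[1]+h,o[0]:o[0]+w,::-1],None,fx=k,fy=k,interpolation=cv2.INTER_CUBIC)
cv2.imwrite("pics/m3.png",np.hstack([cr(t,(180,190),4,95,100),cr(s,(180,110),4,100,100)]))
yaw=.113; fx=np.array([.5837,-.1097,.2495])
a=R.from_euler('ZY',[yaw,-np.radians(20)]).as_matrix()[:,0]
Rf=tool(-a,(a[0]*.364,a[1]*.364,-1) if 0 else np.cross(-a,[-np.sin(yaw),np.cos(yaw),0]))
print(Rf.as_matrix().round(3))
# grasp at TCP: lamp mid relative TCP approx
E
```

```text
5.05 0.03410691653917138 [-0.32846937 -0.19734157 -1.36118086] [ 0.02601521  0.00321741 -0.00461775] [0.48152713 0.32311046 0.22672457]
[[-0.934 -0.113  0.34 ]
 [-0.106  0.994  0.039]
 [-0.342  0.    -0.94 ]]
```

View pics/m3.png

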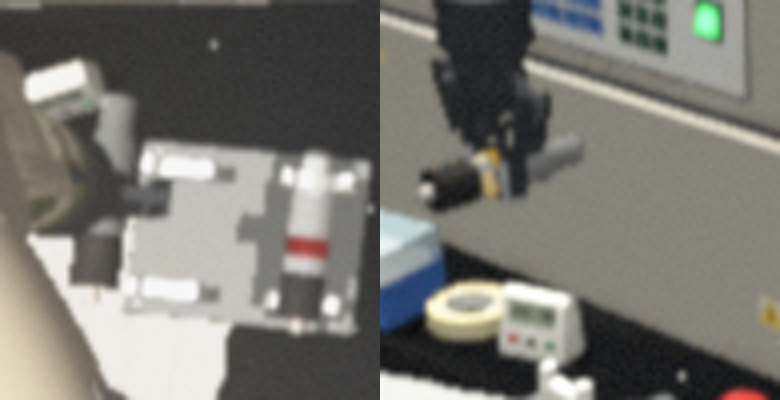

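```bash
python3 - <<'E'
import cv2,numpy as np
from mv import *
t=viewer.snapshot("top");s=viewer.snapshot("scene")
np.save("t3.npy",t)
cr=lambda im,o,k,w,h:cv2.resize(im[o[1]:o[1]+h,o[0]:o[0]+w,::-1],None,fx=k,fy=k,interpolation=cv2.INTER_CUBIC)
cv2.imwrite("pics/m3b.png",np.hstack([cr(t,(190,205),9,35,65),cr(s,(280-100,130),9,52,65)]))
E
```

```text
(no output)
```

View pics/m3b.png

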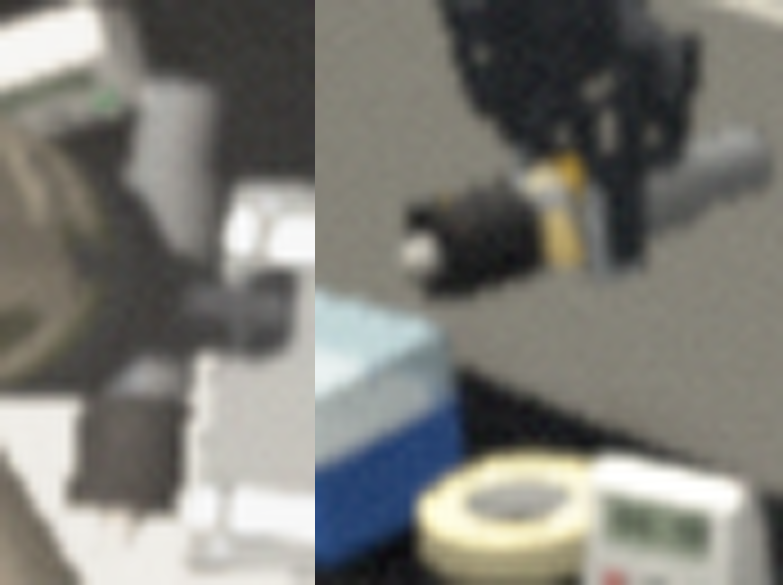

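```bash
python3 - <<'E'
from mv import *
T=lambda *p:full(p,(190,205),9); S=lambda *p:full(p,(180,130),9)
w,r1=tri({"top":T(178,88),"scene":S(445,157)}); b,r2=tri({"top":T(125,525),"scene":S(103,250)})
print(w,r1.round(1),b,r2.round(1)); d=w-b;print("len",np.linalg.norm(d),"yaw",np.degrees(np.arctan2(d[1],d[0])),"pitch",np.degrees(np.arctan2(d[2],np.hypot(d[0],d[1]))))
p,Rt=pose(); print("win in tool",Rt.inv().apply(w-p),"base in tool",Rt.inv().apply(b-p),"mid",Rt.inv().apply((w+b)/2-p))
E
```

```text
[0.55641002 0.3139099  0.24464755] [-0.   0.   0.1 -0. ] [0.41194827 0.32645253 0.25038383] [-0.5  0.6  0.9  0. ]
len 0.1451186384360876 yaw -4.962155663988163 pitch -2.265390684747281
win in tool [-0.07620519 -0.00145151 -0.02007668] base in tool [ 0.06880208 -0.00291882 -0.02556827] mid [-0.00370155 -0.00218517 -0.02282248]
```

```bash
cat > fin.py <<'E'
from mv import *
yaw=.113; F=np.array([.5837,-.1097,.2495])
a=R.from_euler('ZY',[yaw,-np.radians(20)]).as_matrix()[:,0]
Rf=tool(-a,np.cross(-a,[-np.sin(yaw),np.cos(yaw),0]))
WIN=np.array([-.0762,0,-.021])
TF=F-Rf.apply(WIN)
E
python3 - <<'E'
from fin import *
for uv in [(295,178),(307,191),(320,205),(333,217),(345,228)]:
    print(uv,[(z,proj("scene",onz("top",uv,z))[0].round(0).tolist(),onz("top",uv,z).round(3)[:2].tolist()) for z in(0,.05,.1,.15,.2)])
print("TF",TF); S=TF-.06*a; print("S",S)
print("delta to S",delta(S,Rf))
print("delta S->TF in final frame", Rf.inv().apply(TF-S))
E
```

```text
(295, 178) [(0, [315.0, 215.0], [0.723, 0.077]), (0.05, [314.0, 204.0], [0.71, 0.074]), (0.1, [312.0, 193.0], [0.698, 0.07]), (0.15, [311.0, 181.0], [0.686, 0.066]), (0.2, [310.0, 168.0], [0.673, 0.063])]
(307, 191) [(0, [316.0, 224.0], [0.674, 0.035]), (0.05, [314.0, 213.0], [0.664, 0.033]), (0.1, [313.0, 201.0], [0.653, 0.03]), (0.15, [312.0, 189.0], [0.642, 0.028]), (0.2, [310.0, 176.0], [0.631, 0.026])]
(320, 205) [(0, [317.0, 235.0], [0.623, -0.011]), (0.05, [315.0, 223.0], [0.614, -0.011]), (0.1, [314.0, 210.0], [0.605, -0.012]), (0.15, [313.0, 197.0], [0.596, -0.013]), (0.2, [311.0, 184.0], [0.587, -0.014])]
(333, 217) [(0, [319.0, 245.0], [0.579, -0.056]), (0.05, [318.0, 233.0], [0.572, -0.055]), (0.1, [316.0, 220.0], [0.564, -0.054]), (0.15, [315.0, 206.0], [0.557, -0.054]), (0.2, [313.0, 192.0], [0.549, -0.053])]
(345, 228) [(0, [322.0, 255.0], [0.54, -0.097]), (0.05, [320.0, 242.0], [0.534, -0.095]), (0.1, [319.0, 228.0], [0.527, -0.093]), (0.15, [317.0, 214.0], [0.521, -0.091]), (0.2, [316.0, 200.0], [0.515, -0.089])]
TF [ 0.51968871 -0.11696422  0.20370452]
S [ 0.46366674 -0.12332179  0.18318331]
delta to S (array([ -2.62, -44.55,   4.19]), array([ -2.14, -20.03, -11.88]))
delta S->TF in final frame [-6.00000000e-02 -2.50929128e-18 -2.00222947e-18]
```

```bash
python3 - <<'E'
import cv2
s=cv2.imread("pics/scene0.png");cv2.imwrite("pics/tube.png",cv2.resize(s[140:300,280:440],None,fx=3.7,fy=3.7,interpolation=cv2.INTER_CUBIC))
E
```

```text
(no output)
```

View pics/tube.png

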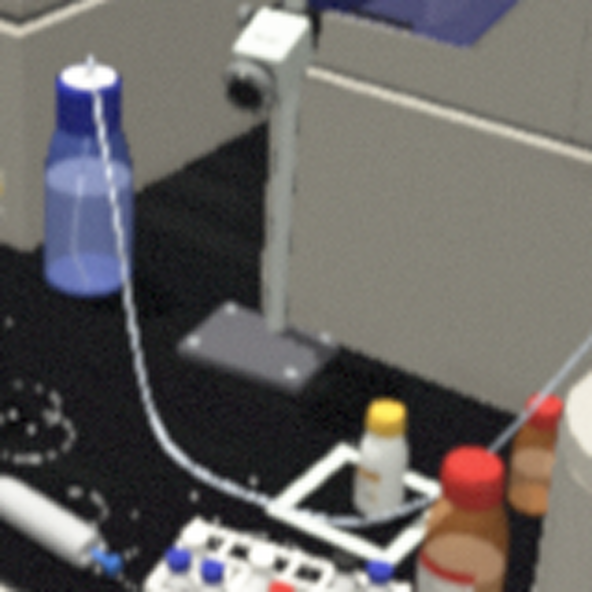

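Request:
{"method": "carry_out", "body": {"deltas": [[0,-0.9,0,0,-0.4,-0.2],[-0.2,-3.1,0,-0.1,-1.4,-0.8],[-0.4,-6.7,0,-0.3,-3,-1.8],[-0.7,-11.1,0,-0.5,-5,-3],[-0.9,-16,0,-0.8,-7.2,-4.3],[-1.2,-21.4,0,-1,-9.6,-5.7],[-1.6,-26.7,0,-1.3,-12,-7.1],[-1.9,-32,0.1,-1.5,-14.4,-8.5],[-2.2,-37,0.1,-1.8,-16.6,-9.9],[-2.4,-41,0.2,-2,-18.4,-10.9],[-2.6,-43.7,0.2,-2.1,-19.6,-11.6],[-2.6,-44.5,0.2,-2.1,-20,-11.9]]}}

```text
time_s: 6.75
position: [0.4632, -0.1241, 0.2233]
eef_rot: [0.174, -0.054, 0.983, 0.01]
contact_force: [-0.6, 0.4, -0.8]
width: 0.0342
```

```bash
python3 - <<'E'
from fin import *
s=arm.state();print(s['time_s'],s['qpos'].round(3),s['width'],s['contact_force'],s['ft_torque'],s['position'])
t=viewer.snapshot("top");s=viewer.snapshot("scene")
cr=lambda im,o,k,w,h:cv2.resize(im[o[1]:o[1]+h,o[0]:o[0]+w,::-1],None,fx=k,fy=k,interpolation=cv2.INTER_CUBIC)
cv2.imwrite("pics/m4.png",np.hstack([cr(t,(310,140),4,95,140),cr(s,(290,100),4,100,140)]))
print("to S",delta(TF-.06*a,Rf));print("to TF",delta(TF,Rf))
E
```

```text
6.75 [-0.568 -0.117 -0.515  0.895  0.217 -0.648] 0.03419868114624482 [-0.61609333  0.42731027 -0.84367636] [-0.03296474  0.39461254 -0.00370529] [ 0.46315818 -0.12405685  0.22332366]
to S (array([ 1.36, -0.04,  3.78]), array([-0.01,  0.04, -0.1 ]))
to TF (array([-4.64, -0.03,  3.79]), array([-0.01,  0.04, -0.1 ]))
```

View pics/m4.png

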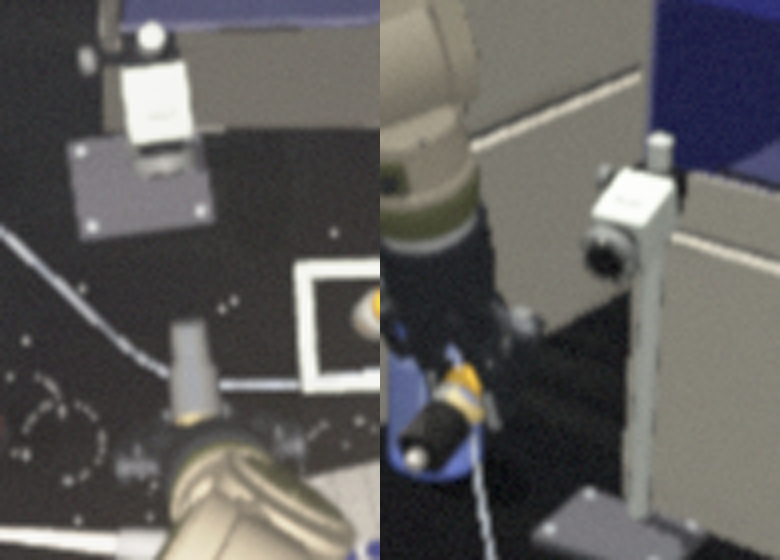

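Request:
{"method": "carry_out", "body": {"deltas": [[0,0,0.5,0,0,0],[0,0,1.5,0,0,0],[0,0,2.6,0,0,0],[0,0,3.5,0,0,0],[-0.3,0,3.8,0,0,-0.1],[-1,0,3.8,0,0,-0.1],[-2,0,3.8,0,0,-0.1],[-3,0,3.8,0,0,-0.1],[-3.8,0,3.8,0,0,-0.1],[-4.4,0,3.8,0,0,-0.1],[-4.6,0,3.8,0,0,-0.1],[-4.6,0,3.8,0,0,-0.1]]}}

```text
time_s: 8.35
position: [0.52, -0.116, 0.2038]
eef_rot: [0.174, -0.057, 0.983, 0.01]
contact_force: [-0.3, 1.0, -0.1]
width: 0.0341
```

```bash
python3 - <<'E'
from fin import *
s=arm.state();print(s['time_s'],s['qpos'].round(3),s['width'],s['contact_force'],s['position'])
print("to TF",delta(TF,Rf))
t=viewer.snapshot("top");s=viewer.snapshot("scene")
cr=lambda im,o,k,w,h:cv2.resize(im[o[1]:o[1]+h,o[0]:o[0]+w,::-1],None,fx=k,fy=k,interpolation=cv2.INTER_CUBIC)
A=cr(t,(325,140),8,45,75);B=cr(s,(300,130),8,50,75)
p,Rt=pose();L=F+.06*a
# expected points: window, lens, base
for n,im,o in(("top",A,(325,140)),("scene",B,(300,130))):
    for P in (F,L,F-.151*a):
        q=((proj(n,P)[0]-o+.5)*8-.5).round().astype(int);cv2.circle(im,tuple(map(int,q)),3,(0,255,0),-1)
    q=((proj(n,np.array([F-.151*a,L]))-o+.5)*8-.5).round().astype(int);cv2.line(im,tuple(map(int,q[0])),tuple(map(int,q[1])),(0,255,0),1)
cv2.imwrite("pics/m5.png",np.hstack([A,B]))
cv2.imwrite("pics/m5r.png",np.hstack([cr(t,(325,140),8,45,75),cr(s,(300,130),8,50,75)]))
E
```

```text
8.35 [-0.481 -0.006 -0.465  0.818  0.193 -0.567] 0.03412363419328959 [-0.32312057  0.95879823 -0.10425728] [ 0.5199693  -0.11602229  0.20378212]
to TF (array([ 0.04, -0.09, -0.01]), array([0.01, 0.06, 0.11]))
```

View pics/m5.png

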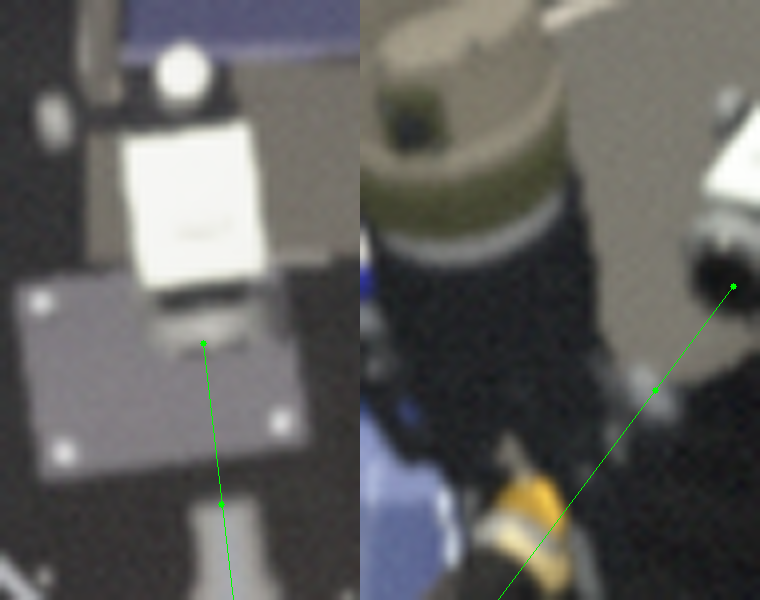

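View pics/m5r.png

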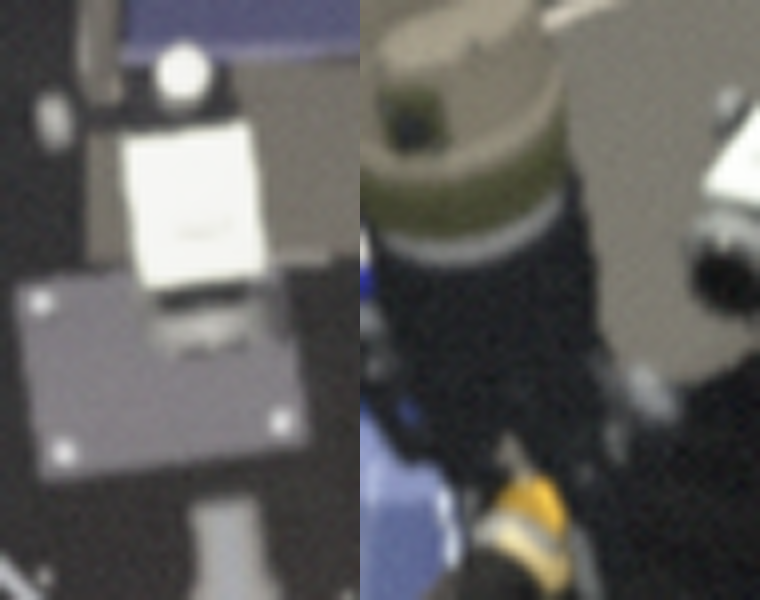

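```bash
python3 - <<'E'
from fin import *
s=viewer.snapshot("scene");t=viewer.snapshot("top")
M=R.from_euler('ZY',[yaw,-np.radians(20)]).as_matrix();L=F+.06*a;an=np.linspace(0,2*np.pi,60)
def circ(c,r): return c+r*(np.outer(np.cos(an),M[:,1])+np.outer(np.sin(an),M[:,2]))
outs=[]
for n,im,o in(("top",t,(325,145)),("scene",s,(352-20,140))):
    cr=cv2.resize(im[o[1]:o[1]+60,o[0]:o[0]+40,::-1],None,fx=10,fy=10,interpolation=cv2.INTER_CUBIC); d=cr.copy()
    for c,r in((L,.024),(F,.0125),(F-.045*a,.0125)):
        q=((proj(n,circ(c,r))-o+.5)*10-.5).round().astype(np.int32);cv2.polylines(d,[q.reshape(-1,1,2)],True,(0,255,0),1)
    outs+= [cr,d]
cv2.imwrite("pics/m6t.png",np.hstack(outs[:2]));cv2.imwrite("pics/m6s.png",np.hstack(outs[2:]))
E
```

```text
(no output)
```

View pics/m6t.png

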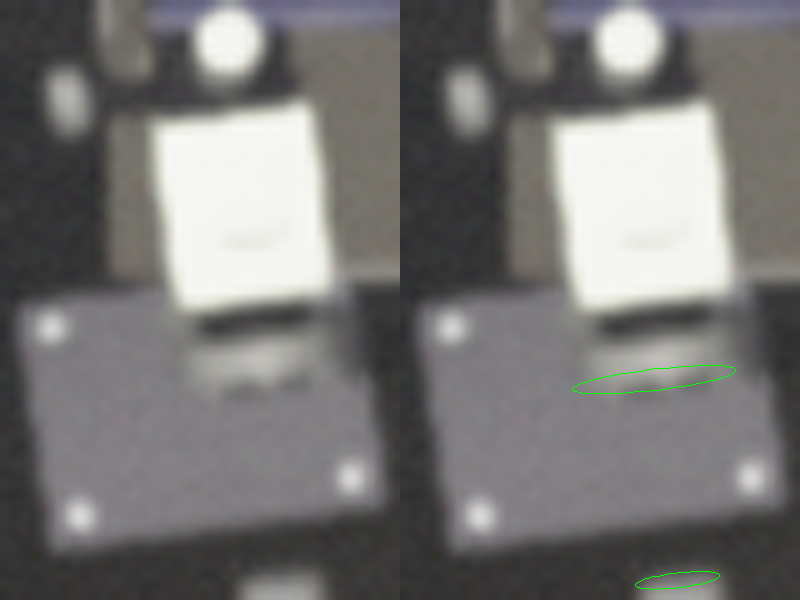

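View pics/m6s.png

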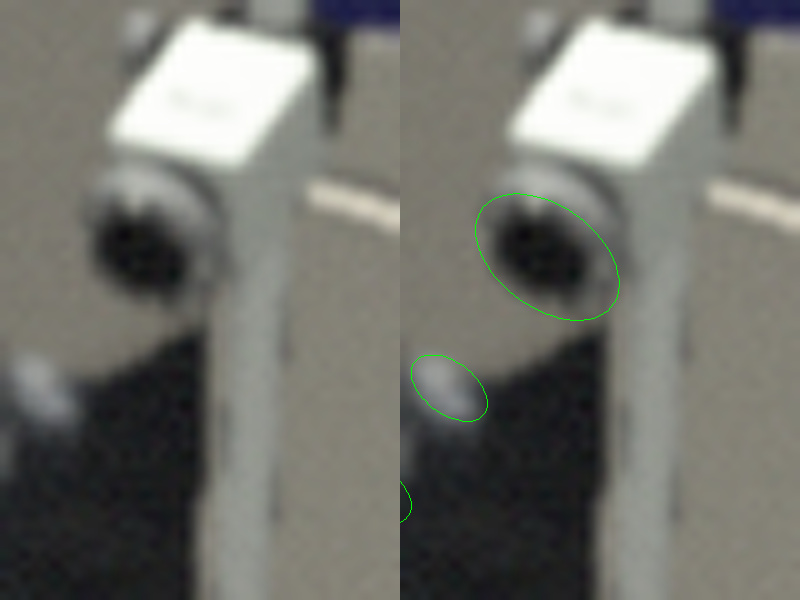

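Overlay check: the window sits about 0.5 px (≈1.5 mm) to −y of the sight line and otherwise matches. I'll shift 1.5 mm and recheck, including the base end for pitch.

Request:
{"method": "carry_out", "body": {"deltas": [[0,0.1,0,0,0,0],[0,0.15,0,0,0,0],[0,0.15,0,0,0,0],[0,0.15,0,0,0,0],[0,0.15,0,0,0,0],[0,0.15,0,0,0,0]]}}

```text
time_s: 9.3
position: [0.5198, -0.1146, 0.2039]
eef_rot: [0.174, -0.057, 0.983, 0.01]
contact_force: [-0.0, -0.7, -0.7]
width: 0.0342
```

```bash
python3 - <<'E'
from fin import *
st=arm.state();print(st['time_s'],st['width'],st['contact_force'],st['position'],np.abs(st['qvel']).max());print(delta(TF,Rf))
p,Rt=pose()
s=viewer.snapshot("scene");t=viewer.snapshot("top")
L=F+.06*a;an=np.linspace(0,2*np.pi,60)
def circ(c,r): return c+Rt.apply(np.c_[0*an,r*np.cos(an),r*np.sin(an)])
outs=[]
for n,im,o in(("top",t,(325,165)),("scene",s,(325,140))):
    if n=="scene": o=(318,145)
    cr=cv2.resize(im[o[1]:o[1]+80,o[0]:o[0]+50,::-1],None,fx=7,fy=7,interpolation=cv2.INTER_CUBIC); d=cr.copy()
    for c,r in((L,.024),(p+Rt.apply(WIN),.0125),(p+Rt.apply(WIN+[.03,0,0]),.0125),(p+Rt.apply(WIN+[.1,0,0]),.0185),(p+Rt.apply(WIN+[.145,0,0]),.0185)):
        q=((proj(n,circ(c,r))-o+.5)*7-.5).round().astype(np.int32);cv2.polylines(d,[q.reshape(-1,1,2)],True,(0,255,0),1)
    outs+= [cr,d]
cv2.imwrite("pics/m7t.png",np.hstack(outs[:2]))
o=(300,150);cr=cv2.resize(s[o[1]:o[1]+90,o[0]:o[0]+65,::-1],None,fx=6,fy=6,interpolation=cv2.INTER_CUBIC);d=cr.copy()
for c,r in((L,.024),(p+Rt.apply(WIN),.0125),(p+Rt.apply(WIN+[.105,0,0]),.0185),(p+Rt.apply(WIN+[.145,0,0]),.0185),(p+Rt.apply(WIN+[.151,0,0]),.005)):
    q=((proj("scene",circ(c,r))-o+.5)*6-.5).round().astype(np.int32);cv2.polylines(d,[q.reshape(-1,1,2)],True,(0,255,0),1)
cv2.imwrite("pics/m7s.png",np.hstack([cr,d]))
cv2.imwrite("pics/m7w.png",s[:,:,::-1]); cv2.imwrite("pics/m7wt.png",t[:,:,::-1])
E
```

```text
9.3 0.03423504111225133 [-0.00769685 -0.67955385 -0.74141167] [ 0.51984878 -0.11461583  0.20385696] 0.002163693449268438
(array([ 0.05, -0.23, -0.  ]), array([0.  , 0.07, 0.11]))
```

View pics/m7t.png

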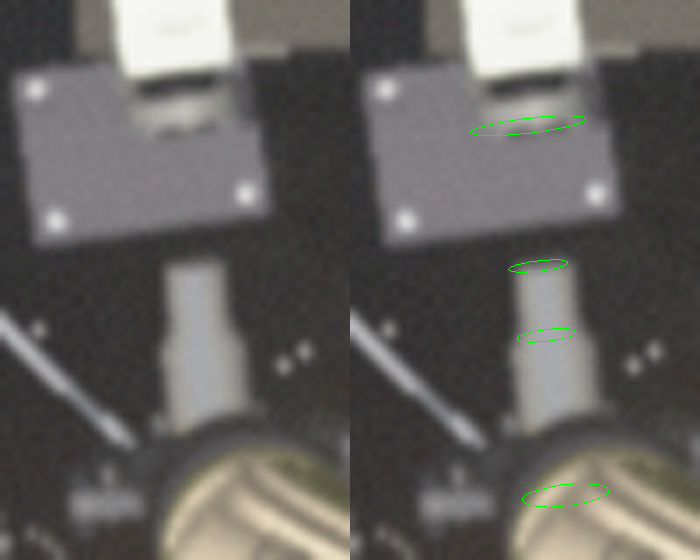

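View pics/m7s.png

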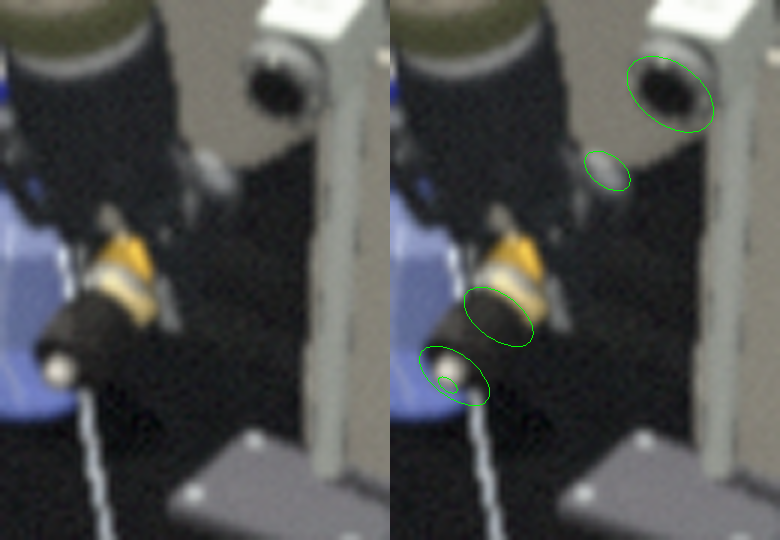

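View pics/m7w.png

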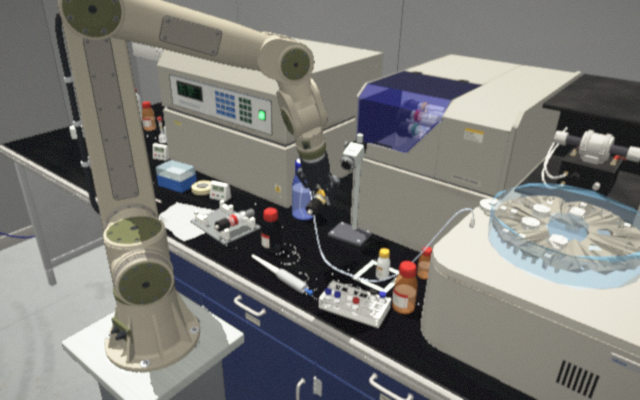

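View pics/m7wt.png

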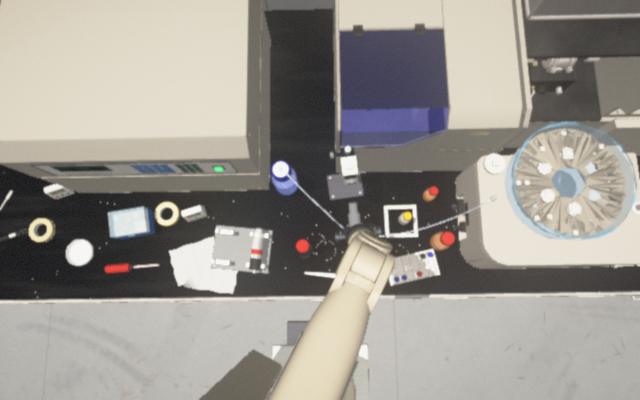

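```bash
python3 - <<'E'
from plant import arm, order
s=arm.state();print(s['time_s'],s['width'],s['position']);print(order.finish_job());print(arm.state()['time_s'])
E
```

```text
9.4 0.03440672320515944 [ 0.51985415 -0.11463217  0.20388388]
the job is handed in; nothing more can be done
None
the job is handed in; nothing more can be done
```

The yellow-capped bottle stood inside the taped square, so I took the lamp with the yellow ring out of the cradle. I gripped it at mid-length with 45 N. It is now held in front of the inspection camera, tilted 20° with the window up towards the lens and the base away. I handed the job in at 9.4 s with the arm still.

**Last checks:**
- **Position:** in the top view the window centre falls on the measured focus point to within a fraction of a pixel (1 px is about 3 mm). This was after I moved it 1.5 mm sideways. The scene view taken before that move agreed to about 1 px (about 2.5 mm).
- **Hold:** the grip opening stayed constant at about 34 mm and the contact forces were around 1 N.
- **Surroundings:** the red lamp, the bottles and the camera look unmoved in both final pictures.

**What disagreed:**
- **Lamp width:** the fingers read 34 mm on a lamp said to be 37 mm across. I put this down to where the pads touch it.
- **Base end:** in the scene view the base end appears 1 to 2.5 px above its predicted place. A similar offset of about 2 px was already there while the lamp lay level in the cradle. I took it as camera calibration error rather than a tilt in the grip, and did not correct for it.
- **Sideways position:** the top view puts the lamp about 2 mm to one side of where the gripper position says it is. I went by the lamp's position relative to the camera in the picture.

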